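Pass the test bar through both jig bushings and hold it

TASK

Take the yellow air blower from the rack, hold its nozzle pointing straight down a couple of centimetres above the jig's upper bushing, steady for two seconds to blow the chips out, and stand it back in the same rack hole. Then take the red-headed test bar, thread it down through the upper and then the lower bushing, and finish still holding it there, spanning both: its foot sticking out below the lower bushing by about two centimetres, clear of the base plate, so the brackets can be clamped to it. Do not let go of the bar, and leave the other tools where they are.

Things in the scene. Friction and masses are not known exactly. Their poses are not given: they have to be found in the camera images.
- jig: Fixed alignment jig with a vertical bore axis. Origin on the bore axis at table height; z up. Dark base plate 120 (x) x 130 mm (y from -90 to +40), its top 12 mm above the table. A grey column 56 x 30 mm, 135 mm high, stands at y = -70 mm and carries two aluminium brackets 56 mm wide (reaching y = +28 mm), each 20 mm thick with a brass bushing of 17 mm bore: the lower from 55 to 75 mm, the upper from 110 to 130 mm above the table. Nothing stands above 135 mm.
- upper_mouth (a point): Centre of the upper bushing's mouth (top of the 17 mm bore, 130 mm above the table).
- lower_mouth (a point): Centre of the lower bushing's mouth (top of the 17 mm bore, 75 mm above the table; this bushing ends 55 mm above the table), straight below the upper one.
- rack: Fixed aluminium tool rack: a plate 70 (x) x 320 mm (y), 15 mm thick, top 125 mm above the table, on two end legs. Origin below its centre at table height, z up. Four equal 20 mm through holes in a row along its y axis at -120, -40, +40 and +120 mm hold the bar, the blower and two chucks in any order, each hanging upright by its shoulder. The things hanging there reach up to 58 mm above the rack top: lift anything carried over them clear.
- blower_grip (a point): Centre of the yellow body of the cordless air blower, where to grip it: an upright cylinder 40 mm in diameter, 56 mm tall with black bands, closed on top; total mass about 200 g. Its flat underside, 28 mm below this point, rests on the rack top. z axis: up along the blower.
- blower_nozzle (a point): Tip of the blower's thin steel nozzle (8 mm in diameter, 5 mm at the tip), which points down from it: its end is 113 mm below blower_grip on the same axis. In the rack it hangs through the hole.
- bar_head (a point): Centre of the red head of the test bar, where to grip it: an upright cylinder 26 mm in diameter, 50 mm tall; total mass about 200 g. Below it a dark flange 32 mm in diameter, 4 mm thick, whose underside, 29 mm below this point, rests on the rack top; then the steel shaft. z axis: up along the bar.
- bar_foot (a point): Foot of the test bar's steel shaft, 147 mm below bar_head on the same axis. The shaft is 14 mm in diameter, 118 mm long below the flange, and its lowest 14 mm taper to 7 mm.
- chuck_black: Bystander: tool chuck with a black nut and a steel cutter, hanging in the rack by its 46 mm flange, 50 mm tall above the rack. Origin on its axis at the rack top.
- chuck_grey: Bystander: tool chuck with a silver nut and a steel cutter, hanging in the rack by its 46 mm flange, 50 mm tall above the rack. Origin on its axis at the rack top.
- wrench: Bystander: steel wrench, 200 mm long, lying on the table. Origin under its middle.
- hex_key: Bystander: L-shaped steel hex key, 120 x 45 mm, lying on the table. Origin on its long arm.
- jar: Bystander: jar with a blue lid, 60 mm in diameter, 70 mm tall. Origin under its centre.
- nut: Bystander: steel ring nut, 44 mm in diameter, 20 mm tall, lying on the table. Origin under its centre.

How it is judged:
By the outcome, as a careful person would: the job done as asked, in the order asked, and still so for the second after the job is handed in, while the arm keeps its last pose, push and grip.
It also fails if it takes over 69 s, if anything falls off the work surface, if the arm or the gripper's body presses on something with over 40 N, if the wrist force passes 120 N, or if a joint passes its speed limit or range.

ROBOT

A 6-joint arm with a two-finger parallel gripper is mounted at the origin on the work surface. World frame = base frame: x ahead of the robot, y to its left, z up, the work surface at z = 0. Lengths are in mm, angles in rad, forces in N, time in s.
With the tool pointing down it reaches from about 275 to 750 mm from the base axis. Payload 10.2 kg.
Tool frame: the origin (TCP) lies midway between the tips of the shut fingers; the grasp point (between the pads) lies 19 mm behind it (ctrl.pinch_z is the distance from the TCP to the grasp point, in mm); x points along the fingers, z is the direction in which the jaws open and shut, and the axes are right-handed (so a half turn about x gives the same grasp; the last joint's range is limited). The gripper opens to 85 mm and grips with 20 to 120 N. Pads are 22 mm wide; open, the fingers measure 114 mm over their backs; the gripper's body (76 mm by 85 mm) begins 54 mm behind the grasp point. The pads swing forward as they close: fully open they stand 13 mm farther back than shut.
Start: joints at [1.035, 0.313, 1.498, -0, 1.331, -0.223], TCP at [161.568, 499.527, 231.294] pointing down, gripper open.
Joint ranges: [-2.94, 2.94], [-0.97, 2.17], [0.19, 2.56], [-1.23, 4.37], [0.02, 3.11], [-2.88, 2.88]. Speed limits (rad/s): [2.39, 2.39, 3.01, 3.14, 3.14, 3.14].

INTERFACE

Orientations are given as a unit quaternion [w, x, y, z].
In Python, from rig import ctrl, capture, workorder, nets gives the robot as it stands. The module is installed in compiled form; this text tells all that it offers.
- The arm moves only by the tool send_rows, never from a script. Its argument "rows" is text: rows parted by semicolons, each of 5 numbers parted by spaces: the opening, from 0 (shut) to 1 (fully open), then the shift along the tool's x, y, z in cm, then the turn about the tool's x in units of 5 degrees (1.0 is 5 degrees). In form: grip x y z yaw; .... A call has 1 to 12 rows; each row is the pose to reach, as a shift and turn from the pose commanded when the call began, along the tool's axes at that moment; what a row does not reach only later rows make up. A row lasts 1/10 s, in which the tool goes at most 50 mm and 8.59 degrees, less where a joint would pass 70% of its speed; a pose out of reach is approached as far as the arm can. A call with a gripper value outside its range is refused whole. The fingers move at their own pace and stop on an object; "grip_force" is the grip in N (left out, the last holds). Time passes only in rows, so rows that repeat a pose let the fingers close. It gives the time, the measured TCP pose, the force and the opening at its end, in the units of the state.
- ctrl.sense(): the state, without advancing time (a new reading comes with each control period).
- capture(name): name is "side" or "top" or "wrist"; returns a dict with "pixels" (420x560x3 uint8, red, green, blue), "intrinsics" (3x3 intrinsics, pixels), "view" (4x4, takes a point from world to camera coordinates); the wrist camera has in their place "mount" (4x4, takes a point from camera to tool coordinates, whose origin is the TCP and whose axes are the tool frame's). Camera axes: x right, y down, z forward; pixel columns grow to the right and rows downward; lengths in mm; the calibration is good to about 2 mm. A picture is of the moment at which its call begins: read the wrist's pose just before it. There is no depth.
- workorder.finish_job(): hands the job in, once; it reports no verdict.
Trained networks look in a picture, given as the dict that the camera call returned (one of the last four; its "shot" number tells which), for a name from the list of things; names that differ only in an ending like _2 or _b are one class to them, and where a whole thing is asked for, a point or a joint stands for the part that bears it (a point fixed in the world has none). Each returns a list of dicts, best first, with "confidence" (0 to 1); they miss things now and then, are a little off and sometimes report something else, mostly with a low value. They report only what shows in the picture. A call takes as long as a camera call.
- nets.boxes_of(picture, target): "location" ([x, y, z] in mm, in world coordinates, good to about 4 mm: the middle of the surface that is visible of it).
- nets.spot_point(picture, target): "location" ([x, y, z] in mm, in world coordinates, good to about 4 mm: a listed point, or the origin of a listed thing).
The state is a dict: "time_s": time; "joints": joint angles; "dq": joint speeds; "tau": joint torques, N m; "eef_pos": TCP position; "ee_rot": TCP orientation; "force": force on the tool from outside, world axes, zero at the start; "wrist_torque": the same for the moment, N m; "grip_width": opening from 0.0 (shut) to 1.0 (fully open).
Only numpy, scipy, OpenCV 4.12 (cv2) and the standard library are available. Lean on these libraries where they do the work, as an engineer would, in place of code of your own. Each camera call takes 0.05 s, during which the arm holds its last target.

## Working session

There is one attempt and no reset: what is moved stays moved. The work goes in short steps, Python scripts to look and compute and a tool call to move; the robot and the scene stay as the last step left them, time stands still between calls to the robot, and variables do not carry over. Pictures are saved under pics/ and viewed, and the job is handed in when it is done.

Besides the shell and the picture viewer there is one more tool, called after "Call:" as name(argument=value, ...), one argument or row to a line, values as JSON. send_rows: Moves the arm, as the interface text tells. Its arguments: {"type":"object","properties":{"rows":{"type":"string"},"grip_force":{"type":"number"}},"required":["rows"]}

```bash
ls; mkdir -p pics; cat > h.py <<'E'
import numpy as np, cv2
from rig import ctrl, capture, workorder, nets
def save(p,n): cv2.imwrite(f'pics/{n}.png', p['pixels'][:,:,::-1])
E
python3 - <<'E'
from h import *
s=ctrl.sense()
for k in('time_s','joints','eef_pos','ee_rot','force','grip_width'):print(k,s[k])
print(ctrl.pinch_z)
for c in('top','side'):
    p=capture(c);save(p,c+'1')
    print(c,np.round(p['intrinsics'],1).tolist(),np.round(p['view'],3).tolist())
    for t in('blower_grip','bar_head','upper_mouth','lower_mouth','jig','rack','chuck_black','chuck_grey','jar'):
        print(t,[(np.round(r['location'],1).tolist(),round(r['confidence'],2)) for r in nets.spot_point(p,t)[:2]])
E
```

```text
pics
time_s 0.0
joints [ 1.03462103e+00  3.13479685e-01  1.49844091e+00 -2.26942034e-05
  1.33104412e+00 -2.23414509e-01]
eef_pos [161.41847142 499.28534856 230.71846165]
ee_rot [ 0.57132672 -0.41622686  0.57221205  0.41582972]
force [0.16205896 0.40150845 0.42832155]
grip_width 1.0019374485034658
18.700000000000003
top [[392.4, 0.0, 281.2], [0.0, 392.4, 206.1], [0.0, 0.0, 1.0]] [[-0.016, -1.0, -0.024, -32.226], [-0.997, 0.018, -0.079, 618.286], [0.08, 0.022, -0.997, 1076.59], [0.0, 0.0, 0.0, 1.0]]
blower_grip [([532.3, 125.1, 155.0], 0.81), ([522.7, 282.6, 126.0], 0.51)]
bar_head [([532.1, 205.8, 151.4], 0.7)]
upper_mouth [([507.2, -189.7, 129.0], 0.61), ([742.7, -83.8, -0.4], 0.4)]
lower_mouth [([506.6, -187.3, 75.4], 0.68), ([504.8, -188.9, 126.2], 0.54)]
jig [([509.5, -186.5, -3.6], 0.75)]
rack [([532.1, 167.3, -0.2], 0.61)]
chuck_black [([540.8, 49.1, 123.1], 0.67)]
chuck_grey [([527.7, 286.9, 123.1], 0.61)]
jar [([588.2, -459.7, 3.9], 0.8)]
side [[395.4, 0.0, 274.5], [0.0, 395.4, 204.2], [0.0, 0.0, 1.0]] [[0.78, -0.626, 0.002, -505.949], [-0.315, -0.394, -0.863, 243.573], [0.541, 0.673, -0.505, 740.068], [0.0, 0.0, 0.0, 1.0]]
blower_grip [([537.9, 122.9, 153.9], 0.6)]
bar_head []
upper_mouth []
lower_mouth [([510.5, -193.8, 72.6], 0.74), ([530.3, 206.2, 154.3], 0.38)]
jig [([511.6, -189.8, 0.6], 0.87), ([761.0, 184.4, 0.0], 0.6)]
rack []
chuck_black [([537.5, 41.4, 125.2], 0.62)]
chuck_grey [([525.5, 287.7, 123.5], 0.66)]
jar [([589.6, -458.0, -0.4], 0.6), ([742.2, -83.0, 0.6], 0.49)]
```

View pics/top1.png

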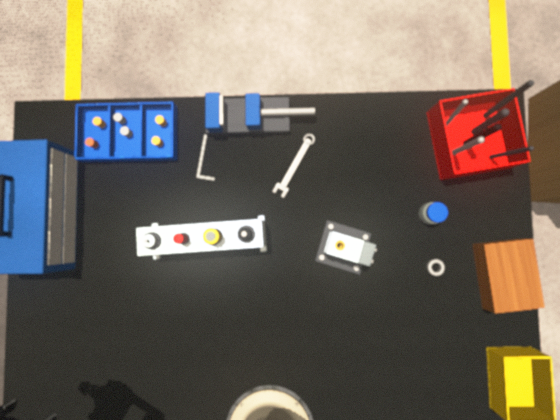

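View pics/side1.png

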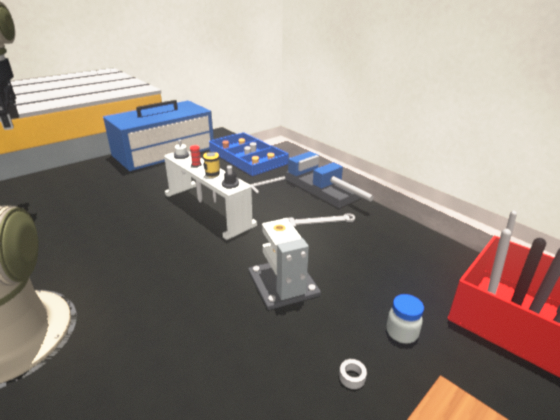

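```bash
cat >> h.py <<'E'
from scipy.spatial.transform import Rotation as R
def rot(s): 
    q=s['ee_rot']; return R.from_quat([q[1],q[2],q[3],q[0]]).as_matrix()
def plan(tcp,jaw=None,s=None):
    """print row shift (cm, units of 5deg) to bring TCP to world tcp, tool z along angle jaw (deg, mod 180)"""
    s=s or ctrl.sense(); M=rot(s); d=M.T@(np.array(tcp,float)-s['eef_pos'])/10
    y=0
    if jaw is not None:
        t=np.array([np.cos(np.radians(jaw)),np.sin(np.radians(jaw)),0]); v=M.T@t
        a=np.degrees(np.arctan2(-v[1],v[2])); a=(a+90)%180-90; y=a/5   # Rx(a) z = (0,-sin,cos)
    print('t %.2f'%s['time_s'],'pos',np.round(s['eef_pos'],1),'jawdeg %.1f'%np.degrees(np.arctan2(M[1,2],M[0,2])),'tilt',np.round(M[:,0],4),'-> row', np.round(d,2),'yaw %.2f'%y)
E
python3 - <<'E'
from h import *
M=rot(ctrl.sense());print(M.round(3))
plan([532,165,300],-3)
p=capture('wrist');save(p,'w1');print(p['mount'],p['intrinsics'])
E
```

```text
[[ 0.    -0.951  0.308]
 [-0.     0.308  0.951]
 [-1.    -0.    -0.   ]]
t 1.00 pos [161.6 499.5 231.3] jawdeg 72.1 tilt [ 0. -0. -1.] -> row [ -6.87 -45.54 -20.43] yaw 15.02
[[ 4.34379223e-04 -2.85750815e-01  9.58303857e-01 -1.41932744e+02]
 [-1.66373810e-03 -9.58302828e-01 -2.85749754e-01  7.31264110e+01]
 [ 9.99998522e-01 -1.47024288e-03 -8.91681355e-04 -6.04702165e-01]
 [ 0.00000000e+00  0.00000000e+00  0.00000000e+00  1.00000000e+00]] [[358.18570352   0.         274.38339205]
 [  0.         358.18570352 209.57685969]
 [  0.           0.           1.        ]]
```

View pics/w1.png

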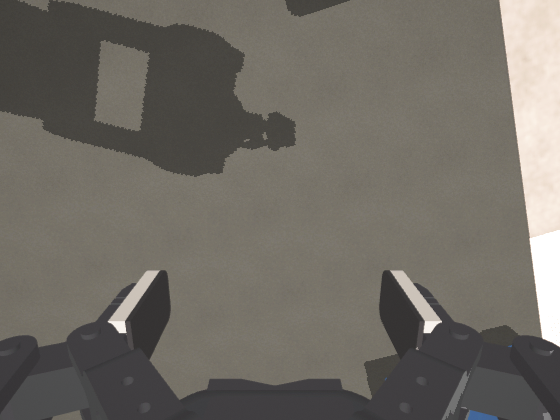

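Call:
send_rows(
  rows="1 -3 -5 -2 1.5; 1 -6.5 -10 -4.5 3; 1 -6.9 -15 -7 4.5; 1 -6.9 -20 -9 6; 1 -6.9 -25 -11.5 7.5; 1 -6.9 -30 -13.5 9; 1 -6.9 -35 -16 10.5; 1 -6.9 -40 -18 12; 1 -6.9 -43 -19.5 13.5; 1 -6.9 -45.5 -20.4 15; 1 -6.9 -45.5 -20.4 15; 1 -6.9 -45.5 -20.4 15",
)

```text
time_s: 2.25
eef_pos: [532.6, 164.1, 299.6]
ee_rot: [0.706, 0.019, 0.707, -0.019]
force: [-0.4, 1.2, -0.3]
grip_width: 1.002
```

```bash
python3 - <<'E'
from h import *
plan([532,165,300],-3)
p=capture('wrist');save(p,'w2')
for t in('blower_grip','bar_head','rack','chuck_black','chuck_grey'):
        print(t,[(np.round(r['location'],1).tolist(),round(r['confidence'],2)) for r in nets.spot_point(p,t)[:2]])
E
```

```text
t 2.25 pos [532.6 164.1 299.6] jawdeg -3.0 tilt [-1.e-03 -1.e-04 -1.e+00] -> row [-0.04  0.08 -0.07] yaw -0.00
blower_grip [([538.4, 124.5, 151.9], 0.62)]
bar_head [([531.4, 207.8, 152.9], 0.81), ([531.5, 288.8, 125.6], 0.34)]
rack [([533.3, 167.6, 1.0], 0.62)]
chuck_black [([540.1, 49.6, 121.6], 0.62)]
chuck_grey [([530.2, 291.0, 126.8], 0.56)]
```

View pics/w2.png

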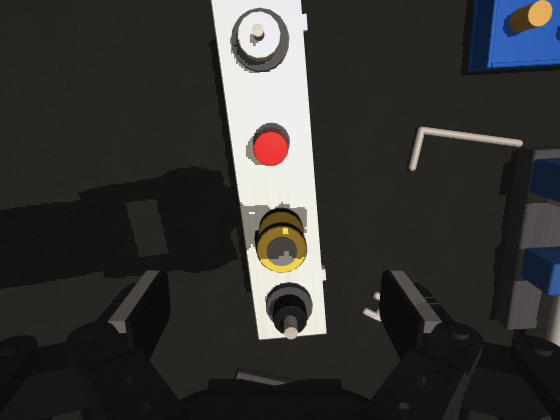

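```bash
cat >> h.py <<'E'
def w2c(p,s=None):
    if 'view' in p: return np.array(p['view'])
    T=np.eye(4);T[:3,:3]=rot(s);T[:3,3]=s['eef_pos']
    return np.linalg.inv(T@np.array(p['mount']))
def toplane(p,uv,z,s=None):
    V=w2c(p,s);K=np.array(p['intrinsics']);C=-V[:3,:3].T@V[:3,3]
    d=V[:3,:3].T@np.linalg.inv(K)@np.array([uv[0],uv[1],1.]); return C+d*(z-C[2])/d[2]
def proj(p,X,s=None):
    V=w2c(p,s);K=np.array(p['intrinsics']);c=V[:3,:3]@np.array(X,float)+V[:3,3];u=K@c;return u[:2]/u[2]
def fitdisc(p,mask_fn,X0,z,r,s=None,tag=None):
    """fit a disc of radius r at height z by matching model outline: optimise IoU of a projected filled disc with mask"""
    from scipy.optimize import minimize
    m=mask_fn(cv2.cvtColor(p['pixels'],cv2.COLOR_RGB2HSV)).astype(np.uint8)
    a=np.linspace(0,2*np.pi,60)
    def f(x):
        pts=np.array([proj(p,[x[0]+r*np.cos(t),x[1]+r*np.sin(t),z],s) for t in a])
        c=np.zeros(m.shape,np.uint8);cv2.fillPoly(c,[np.round(pts*16).astype(np.int32)],1,shift=4)
        return 1-(c&m).sum()/max(1,(c|m).sum())
    g=min(((f((X0[0]+i,X0[1]+j)),X0[0]+i,X0[1]+j) for i in range(-12,13,2) for j in range(-12,13,2)))
    res=minimize(f,g[1:],method='Nelder-Mead',options=dict(initial_simplex=[[g[1],g[2]],[g[1]+2,g[2]],[g[1],g[2]+2]]))
    return res.x,1-res.fun
E
python3 - <<'E'
from h import *
s=ctrl.sense();p=capture('wrist')
hsv=cv2.cvtColor(p['pixels'],cv2.COLOR_RGB2HSV)
# red top: bright red
def red(h): return ((h[...,0]<8)|(h[...,0]>172))&(h[...,1]>150)&(h[...,2]>130)
m=red(hsv); print(m.sum())
ys,xs=np.nonzero(m); print('red cen',xs.mean(),ys.mean(),toplane(p,(xs.mean(),ys.mean()),179,s))
print(fitdisc(p,red,(531,207),179,13,s))
Z=cv2.resize(p['pixels'][100:350,200:340],None,fx=4,fy=4,interpolation=cv2.INTER_NEAREST)[:600*1,:]
cv2.imwrite('pics/w3.png',cv2.resize(p['pixels'][190:340,220:360],None,fx=4,fy=4,interpolation=cv2.INTER_NEAREST)[:,:,::-1])
for P in ([538,125,181],[538,125,125]): print(proj(p,P,s))
t=capture('top');hs=cv2.cvtColor(t['pixels'],cv2.COLOR_RGB2HSV);
ys,xs=np.nonzero(red(hs)&(np.arange(420)[:,None]>220)&(np.arange(420)[:,None]<260)&(np.arange(560)[None]<250)&(np.arange(560)[None]>150)); print(xs.mean(),ys.mean(),toplane(t,(xs.mean(),ys.mean()),172))
cv2.imwrite('pics/t3.png',cv2.resize(t['pixels'][210:270,130:270],None,fx=5,fy=5,interpolation=cv2.INTER_NEAREST)[:,:,::-1])
E
```

```text
898
red cen 272.6536748329621 151.01224944320714 [530.98580825 204.84109915 179.        ]
(array([530.87707901, 204.27436066]), np.float64(0.8693126815101646))
[286.75103903 252.27745985]
[284.74225634 228.45168489]
181.32 238.08 [532.40803138 197.40831836 172.        ]
```

View pics/w3.png

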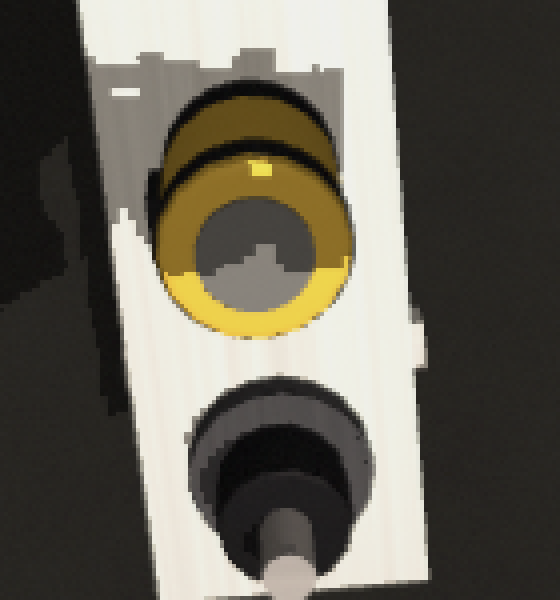

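View pics/t3.png

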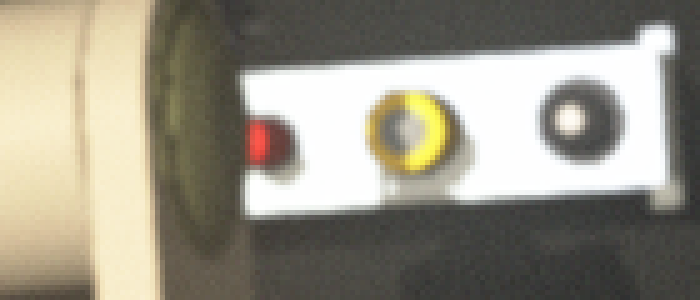

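```bash
python3 - <<'E'
from h import *
s=ctrl.sense();p=capture('wrist')
b=toplane(p,(283.8,251.8),181,s);print(b)
def yel(h): return (h[...,0]>15)&(h[...,0]<35)&(h[...,1]>120)&(np.arange(420)[:,None]>226)&(np.arange(420)[:,None]<280)
plan([536.5,125.5,300],-2.6)
for y,n in((49,'bk'),(289,'g')): print(n,toplane(p,(289,290),125,s))
E
```

```text
[535.93163222 125.19054184 181.        ]
t 2.70 pos [531.3 166.  300.5] jawdeg -2.9 tilt [ 3.e-04  0.e+00 -1.e+00] -> row [ 0.05 -4.02  0.72] yaw -0.05
bk [539.67838661  59.78199318 125.        ]
g [539.67838661  59.78199318 125.        ]
```

```bash
cat >> h.py <<'E'
import json
def load():
    d=json.load(open('cmd.json'));return np.array(d['p']),np.array(d['M'])
def setc(p,M): json.dump(dict(p=list(map(float,p)),M=np.array(M).tolist()),open('cmd.json','w'))
def applied(x,y,z,yaw=0):
    p,M=load();p=p+M@np.array([x,y,z])*10;M=M@R.from_euler('x',yaw*5,degrees=True).as_matrix();setc(p,M)
    print('cmd',p.round(2),'jaw %.2f'%np.degrees(np.arctan2(M[1,2],M[0,2])))
def cs():
    p,M=load();q=R.from_matrix(M).as_quat();return dict(eef_pos=p,ee_rot=[q[3],*q[:3]],time_s=ctrl.sense()['time_s'])
def go(tcp,jaw=None): plan(tcp,jaw,cs())
E
python3 - <<'E'
from h import *
# start: tool x down; jaw dir from FK: q1-related angle 72.1deg
s=ctrl.sense()
# initial rotation measured
q=[0.57132672,-0.41622686,0.57221205,0.41582972]
M=R.from_quat([q[1],q[2],q[3],q[0]]).as_matrix();a=np.arctan2(M[1,2],M[0,2]);print(np.degrees(a),np.degrees(1.03462+.22341))
a=1.035+.223
M=np.array([[0,-np.sin(a),np.cos(a)],[0,np.cos(a),np.sin(a)],[-1,0,0]])
setc([161.568,499.527,231.294],M);applied(-6.9,-45.5,-20.4,15)
print(s['eef_pos'],np.degrees(np.arctan2(rot(s)[1,2],rot(s)[0,2])))
p=capture('wrist')
print(toplane(p,(283.8,251.8),181,cs()))
go([536.2,125.3,300],-2.7);go([536.2,125.3,137],-2.7)
E
```

```text
72.0804469680933 72.07980950084297
cmd [531.71 165.41 300.29] jaw -2.92
[531.32889431 165.96256069 300.5276299 ] -2.860815790003515
[536.30714612 124.59214752 181.        ]
t 2.75 pos [531.7 165.4 300.3] jawdeg -2.9 tilt [ 0. -0. -1.] -> row [ 0.03 -3.98  0.65] yaw -0.04
t 2.75 pos [531.7 165.4 300.3] jawdeg -2.9 tilt [ 0. -0. -1.] -> row [16.33 -3.98  0.65] yaw -0.04
```

Call:
send_rows(
  rows="1 0 -4 0.65 0; 1 3 -4 0.65 0; 1 6 -4 0.65 0; 1 9 -4 0.65 0; 1 12 -4 0.65 0; 1 14.5 -4 0.65 0; 1 16.3 -4 0.65 0; 1 16.3 -4 0.65 0",
)

```text
time_s: 3.55
eef_pos: [534.9, 125.2, 135.2]
ee_rot: [0.705, 0.018, 0.708, -0.018]
force: [-0.3, -0.3, 0.8]
grip_width: 0.996
```

Call:
send_rows(
  rows="0 0 0 0 0; 0 0 0 0 0; 0 0 0 0 0; 0 0 0 0 0; 0 0 0 0 0; 0 0 0 0 0; 0 0 0 0 0; 0 0 0 0 0",
  grip_force=40,
)

```text
time_s: 4.35
eef_pos: [536.6, 125.2, 138.4]
ee_rot: [0.708, 0.018, 0.706, -0.018]
force: [-1.3, 0.1, 6.9]
grip_width: 0.454
```

```bash
python3 - <<'E'
from h import *
applied(16.3,-4,.65)
s=ctrl.sense();print(s['force'],s['wrist_torque'],s['eef_pos'],s['grip_width'])
p=capture('wrist');save(p,'w4')
p=capture('side');save(p,'s4')
E
```

```text
cmd [536.17 125.13 137.29] jaw -2.92
[-1.28667056  0.08784448  6.87414963] [ 0.05601746  0.2450551  -0.05413381] [536.60081269 125.19679189 138.44621371] 0.45391965160131315
```

View pics/w4.png

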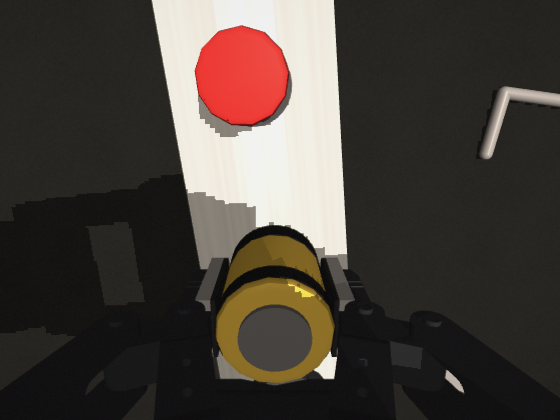

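Call:
send_rows(
  rows="0 -2 0 0 0; 0 -5 0 0 0; 0 -8 0 0 0; 0 -11 0 0 0; 0 -14 0 0 0; 0 -16 0 0 0; 0 -16.5 0 0 0; 0 -16.5 0 0 0",
)

```text
time_s: 5.25
eef_pos: [536.1, 125.1, 302.1]
ee_rot: [0.707, 0.018, 0.707, -0.018]
force: [0.7, -0.6, -2.5]
grip_width: 0.461
```

```bash
python3 - <<'E'
from h import *
applied(-16.5,0,0)
s=ctrl.sense();print(s['force'],s['wrist_torque'],s['eef_pos'],s['grip_width'])
p=capture('wrist');save(p,'w5')
go([508,-100,302],None);go([508,-190,302],None);go([508,-190,250],None)
E
```

```text
cmd [536.17 125.13 302.29] jaw -2.92
[ 0.67604742 -0.64235846 -2.50528397] [ 0.01275247 -0.02691494  0.04261873] [536.14665171 125.14561078 302.14951713] 0.4607288998081069
t 5.30 pos [536.2 125.1 302.3] jawdeg -2.9 tilt [ 0. -0. -1.] -> row [  0.03 -22.63  -1.67] yaw 0.00
t 5.30 pos [536.2 125.1 302.3] jawdeg -2.9 tilt [ 0. -0. -1.] -> row [ 3.000e-02 -3.162e+01 -1.210e+00] yaw 0.00
t 5.30 pos [536.2 125.1 302.3] jawdeg -2.9 tilt [ 0. -0. -1.] -> row [  5.23 -31.62  -1.21] yaw 0.00
```

View pics/w5.png

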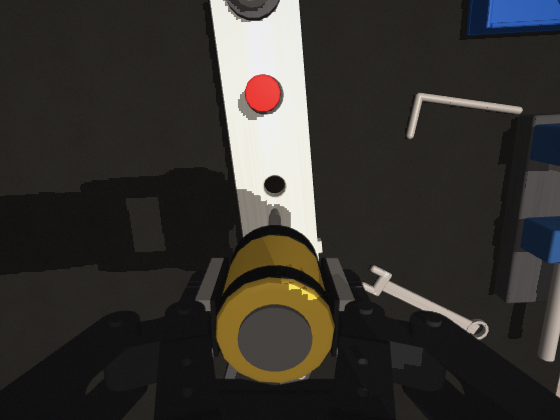

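View pics/s4.png

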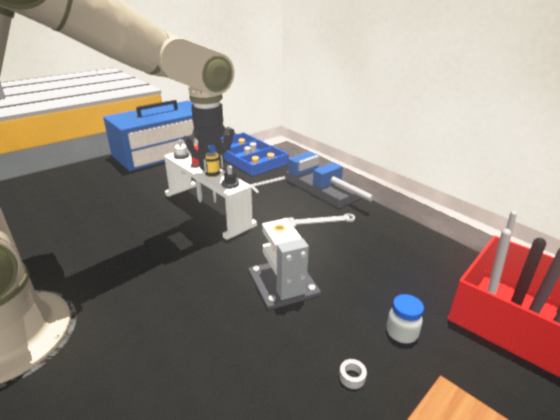

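Call:
send_rows(
  rows="0 0 -3 -0.1 0; 0 0 -7 -0.3 0; 0 0 -11 -0.4 0; 0 0 -15 -0.6 0; 0 0 -19 -0.7 0; 0 0 -23 -0.9 0; 0 0 -27 -1 0; 0 0 -30 -1.1 0; 0 0 -31.6 -1.2 0; 0 0 -31.6 -1.2 0; 0 0 -31.6 -1.2 0",
)

```text
time_s: 6.4
eef_pos: [508.1, -189.0, 301.7]
ee_rot: [0.707, 0.018, 0.707, -0.018]
force: [0.2, -0.8, -1.1]
grip_width: 0.46
```

```bash
python3 - <<'E'
from h import *
# hole from earlier frame w5
class P: pass
p=capture('wrist');save(p,'w6')
print('hole', toplane(p,(274.5,185),125,cs()))
applied(0,-31.6,-1.2)
s=ctrl.sense();print(s['eef_pos'])
for t in('upper_mouth','jig','lower_mouth','blower_nozzle'):
  print(t,[(np.round(r['location'],1).tolist(),round(r['confidence'],2)) for r in nets.spot_point(p,t)[:2]])
print(proj(p,[508,-190,130],cs()))
E
```

```text
hole [535.60793474 125.46735642 125.        ]
cmd [ 508.08 -189.84  302.29] jaw -2.92
[ 508.20326837 -188.60980533  301.9695702 ]
upper_mouth [([507.9, -190.8, 127.4], 0.66)]
jig [([507.2, -191.0, -1.9], 0.86)]
lower_mouth [([506.1, -187.8, 76.0], 0.55)]
blower_nozzle [([508.5, -189.4, 203.5], 0.77)]
[275.06985049 186.73020224]
```

View pics/w6.png

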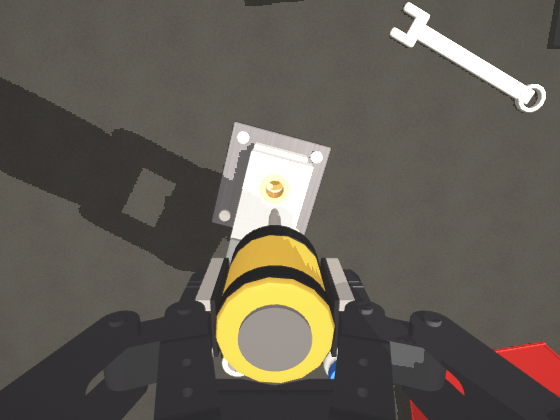

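```bash
python3 - <<'E'
from h import *
im=cv2.imread('pics/w6.png');z=cv2.resize(im[160:220,235:315],None,fx=8,fy=8,interpolation=cv2.INTER_CUBIC);cv2.imwrite('pics/z6.png',z)
E
```

```text
(no output)
```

View pics/z6.png

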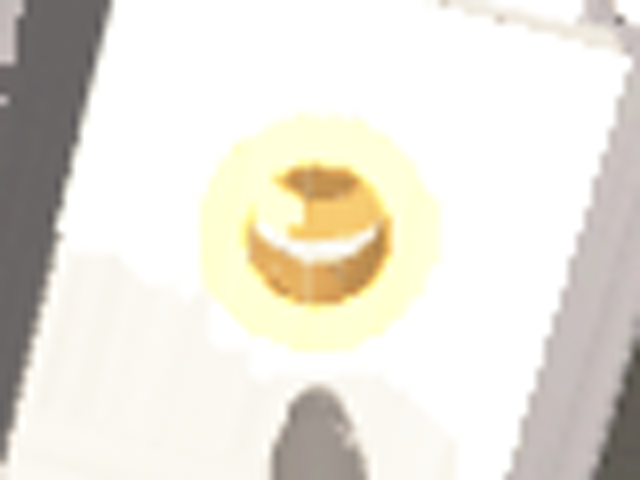

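```bash
python3 - <<'E'
from h import *
p=capture('wrist')
print(toplane(p,(274.55,188.7),130,cs()))
E
```

```text
[ 507.43652739 -191.78739283  130.        ]
```

Call:
send_rows(
  rows="0 1.5 -0.2 -0.1 0; 0 3.5 -0.2 -0.1 0; 0 4.8 -0.2 -0.1 0; 0 5.2 -0.2 -0.1 0; 0 5.2 -0.2 -0.1 0; 0 5.2 -0.2 -0.1 0; 0 5.2 -0.2 -0.1 0; 0 5.2 -0.2 -0.1 0",
)

```text
time_s: 7.5
eef_pos: [507.1, -191.9, 250.8]
ee_rot: [0.707, 0.018, 0.707, -0.018]
force: [0.6, -0.1, -1.9]
grip_width: 0.458
```

```bash
python3 - <<'E'
from h import *
applied(5.2,-.2,-.1)
s=ctrl.sense();print(s['eef_pos'])
p=capture('side');save(p,'s7')
z=cv2.resize(p['pixels'][150:310,200:360],None,fx=3.7,fy=3.7,interpolation=cv2.INTER_CUBIC);cv2.imwrite('pics/z7.png',z[:,:,::-1])
for X in ([507.5,-191.5,130],[507.5,-191.5,153],[507.5,-191.5,266]): print(proj(p,X))
for t in('blower_nozzle','blower_grip'):
  print(t,[(np.round(r['location'],1).tolist(),round(r['confidence'],2)) for r in nets.spot_point(p,t)[:2]])
E
```

```text
cmd [ 506.97 -191.79  250.29] jaw -2.92
[ 507.12231464 -191.87358152  250.80656671]
[279.28148876 226.90969889]
[279.36809696 217.52746826]
[279.83247173 167.22193476]
blower_nozzle [([507.5, -188.5, 155.8], 0.66), ([512.3, -189.6, 73.6], 0.37)]
blower_grip [([505.2, -190.1, 131.6], 0.44)]
```

View pics/z7.png

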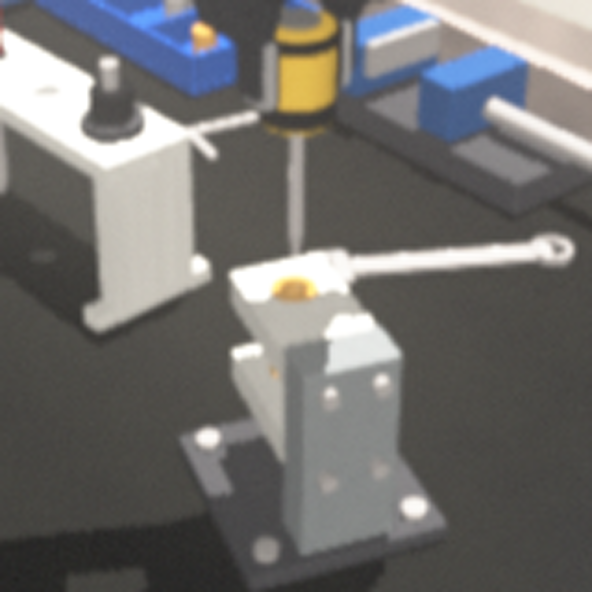

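Call:
send_rows(
  rows="0 0.2 0 0.05 0; 0 0.2 0 0.05 0; 0 0.2 0 0.05 0; 0 0.2 0 0.05 0; 0 0.2 0 0.05 0; 0 0.2 0 0.05 0; 0 0.2 0 0.05 0; 0 0.2 0 0.05 0; 0 0.2 0 0.05 0; 0 0.2 0 0.05 0; 0 0.2 0 0.05 0; 0 0.2 0 0.05 0",
)

```text
time_s: 8.85
eef_pos: [507.5, -191.8, 248.3]
ee_rot: [0.707, 0.018, 0.707, -0.018]
force: [0.2, 0.4, -1.3]
grip_width: 0.457
```

Call:
send_rows(
  rows="0 0 0 0 0; 0 0 0 0 0; 0 0 0 0 0; 0 0 0 0 0; 0 0 0 0 0; 0 0 0 0 0; 0 0 0 0 0; 0 0 0 0 0; 0 0 0 0 0; 0 0 0 0 0; 0 0 0 0 0; 0 0 0 0 0",
)

```text
time_s: 10.05
eef_pos: [507.5, -191.8, 248.3]
ee_rot: [0.707, 0.018, 0.707, -0.018]
force: [-0.2, 0.3, -1.9]
grip_width: 0.459
```

Call:
send_rows(
  rows="0 0 0 0 0; 0 0 0 0 0; 0 0 0 0 0; 0 0 0 0 0; 0 0 0 0 0",
)

```text
time_s: 10.55
eef_pos: [507.5, -191.8, 248.3]
ee_rot: [0.707, 0.018, 0.707, -0.018]
force: [-0.1, -0.5, -1.0]
grip_width: 0.457
```

```bash
python3 - <<'E'
from h import *
applied(.2,0,.05)
go([536.17,125.13,302.3]);go([536.17,125.13,138.3])
s=ctrl.sense();print(s['eef_pos'],s['grip_width'])
E
```

```text
cmd [ 507.47 -191.82  248.29] jaw -2.92
t 10.55 pos [ 507.5 -191.8  248.3] jawdeg -2.9 tilt [ 0. -0. -1.] -> row [-5.4  31.8   1.25] yaw 0.00
t 10.55 pos [ 507.5 -191.8  248.3] jawdeg -2.9 tilt [ 0. -0. -1.] -> row [11.   31.8   1.25] yaw 0.00
[ 507.48262022 -191.81073194  248.29120022] 0.45690580629404787
```

Return to the position over the hole.

Call:
send_rows(
  rows="0 -2.5 0 0 0; 0 -5.4 1 0 0; 0 -5.4 5 0.2 0; 0 -5.4 9 0.35 0; 0 -5.4 13 0.5 0; 0 -5.4 17 0.65 0; 0 -5.4 21 0.8 0; 0 -5.4 25 1 0; 0 -5.4 29 1.1 0; 0 -5.4 31.4 1.25 0; 0 -5.4 31.8 1.25 0; 0 -5.4 31.8 1.25 0",
)

```text
time_s: 11.75
eef_pos: [536.1, 125.3, 302.2]
ee_rot: [0.707, 0.018, 0.707, -0.018]
force: [-0.5, -0.6, -1.5]
grip_width: 0.46
```

```bash
python3 - <<'E'
from h import *
applied(-5.4,31.8,1.25)
p=capture('wrist');save(p,'w8')
s=ctrl.sense();print(s['eef_pos'],s['grip_width'])
E
```

```text
cmd [536.17 125.13 302.29] jaw -2.92
[536.16823921 124.57295988 302.20450554] 0.45475905914316633
```

View pics/w8.png

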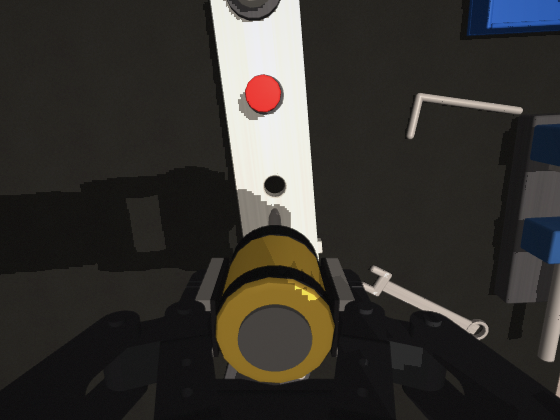

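Call:
send_rows(
  rows="0 3 0 0 0; 0 6.5 0 0 0; 0 10 0 0 0; 0 13 0 0 0; 0 15 0 0 0; 0 16 0 0 0; 0 16.3 0 0 0; 0 16.4 0 0 0; 0 16.4 0 0 0; 0 16.4 0 0 0",
)

```text
time_s: 12.8
eef_pos: [536.6, 125.1, 139.2]
ee_rot: [0.707, 0.018, 0.706, -0.018]
force: [0.3, 0.2, -1.5]
grip_width: 0.458
```

Call:
send_rows(
  rows="0 0.1 0 0 0; 0 0.1 0 0 0; 0 0.2 0 0 0; 0 0.2 0 0 0; 0 0.2 0 0 0",
)

```text
time_s: 13.3
eef_pos: [536.6, 125.1, 138.4]
ee_rot: [0.708, 0.018, 0.706, -0.018]
force: [-5.9, -0.7, 12.2]
grip_width: 0.46
```

Seated (12 N). Release and rise.

Call:
send_rows(
  rows="1 0 0 0 0; 1 0 0 0 0; 1 0 0 0 0; 1 0 0 0 0; 1 0 0 0 0; 1 0 0 0 0; 1 -3 0 0 0; 1 -7 0 0 0; 1 -11 0 0 0; 1 -14 0 0 0; 1 -16 0 0 0; 1 -16 0 0 0",
)

```text
time_s: 14.5
eef_pos: [536.9, 125.2, 298.9]
ee_rot: [0.709, 0.018, 0.705, -0.018]
force: [0.5, -0.2, -0.2]
grip_width: 0.997
```

```bash
python3 - <<'E'
from h import *
applied(16.4,0,0);applied(.2,0,0);applied(-16,0,0)
p=capture('wrist');save(p,'w9')
s=ctrl.sense();print(s['eef_pos'],s['grip_width'])
print(proj(p,[536.2,125.1,181],cs()))
E
```

```text
cmd [536.17 125.13 138.29] jaw -2.92
cmd [536.17 125.13 136.29] jaw -2.92
cmd [536.17 125.13 296.29] jaw -2.92
[536.38562549 125.15540737 296.73813889] 1.0000585887362308
[275.36342037 203.7411644 ]
```

View pics/w9.png

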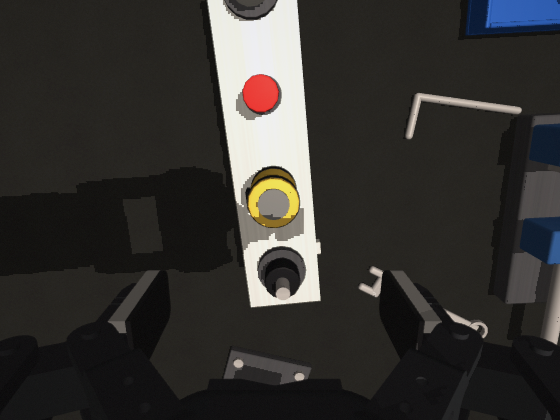

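```bash
python3 - <<'E'
from h import *
p=capture('wrist')
def red(h): return ((h[...,0]<8)|(h[...,0]>172))&(h[...,1]>150)&(h[...,2]>130)&(np.arange(560)[None]<330)
print(fitdisc(p,red,(531,205),179,13,cs()))
go([532,205,296])
E
```

```text
(array([531.54701233, 204.01760864]), np.float64(0.8730548730548731))
t 14.60 pos [536.2 125.1 296.3] jawdeg -2.9 tilt [ 0. -0. -1.] -> row [ 0.03  7.96 -0.82] yaw 0.00
```

Call:
send_rows(
  rows="1 0 3 -0.3 0; 1 0 6 -0.7 0; 1 0 7.9 -0.85 0; 1 0 7.9 -0.85 0; 1 0 7.9 -0.85 0; 1 0 7.9 -0.85 0",
)

```text
time_s: 15.2
eef_pos: [531.7, 203.6, 295.6]
ee_rot: [0.706, 0.018, 0.707, -0.019]
force: [0.2, -0.4, 0.1]
grip_width: 1.003
```

```bash
python3 - <<'E'
from h import *
applied(0,7.9,-.85)
p=capture('wrist');save(p,'w10')
s=ctrl.sense();print(s['eef_pos'],s['grip_width'])
def red(h): return ((h[...,0]<8)|(h[...,0]>172))&(h[...,1]>150)&(h[...,2]>130)&(np.arange(560)[None]<330)
print(fitdisc(p,red,(531,205),179,13,cs()))
z=cv2.resize(p['pixels'][150:300,220:320],None,fx=4,fy=4,interpolation=cv2.INTER_CUBIC);cv2.imwrite('pics/z10.png',z[:,:,::-1])
print(proj(p,[532,205,179],cs()),proj(p,[532+13,205,179],cs()),proj(p,[532,205-13,179],cs()),proj(p,[532,205+13,179],cs()))
E
```

```text
cmd [531.71 204.46 296.29] jaw -2.92
[531.80656788 203.5486103  295.88081808] 0.9993685332002994
(array([531.37109375, 205.29492188]), np.float64(0.8556375131717597))
[275.65954351 202.27919316] [292.96628695 201.39904   ] [276.54128317 218.72412774] [274.75311607 185.37381788]
```

View pics/z10.png

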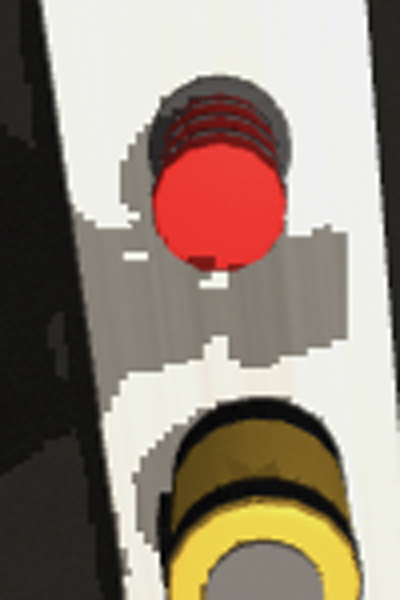

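```bash
python3 - <<'E'
from h import *
go([531.3,205.5,137])
E
```

```text
t 15.25 pos [531.7 204.5 296.3] jawdeg -2.9 tilt [ 0. -0. -1.] -> row [15.93  0.1  -0.05] yaw 0.00
```

Call:
send_rows(
  rows="1 3 0.1 -0.05 0; 1 6 0.1 -0.05 0; 1 9 0.1 -0.05 0; 1 12 0.1 -0.05 0; 1 14.5 0.1 -0.05 0; 1 15.9 0.1 -0.05 0; 1 15.9 0.1 -0.05 0; 1 15.9 0.1 -0.05 0",
)

```text
time_s: 16.05
eef_pos: [531.6, 205.0, 137.9]
ee_rot: [0.707, 0.018, 0.707, -0.018]
force: [0.1, -0.3, 0.3]
grip_width: 1.0
```

Call:
send_rows(
  rows="0 0 0 0 0; 0 0 0 0 0; 0 0 0 0 0; 0 0 0 0 0; 0 0 0 0 0; 0 0 0 0 0; 0 0 0 0 0; 0 0 0 0 0; 0 0 0 0 0; 0 0 0 0 0",
  grip_force=60,
)

```text
time_s: 17.05
eef_pos: [531.5, 205.5, 137.7]
ee_rot: [0.707, 0.018, 0.707, -0.018]
force: [-0.5, -0.3, 4.9]
grip_width: 0.29
```

Call:
send_rows(
  rows="0 -2 0 0 0; 0 -5 0 0 0; 0 -8 0 0 0; 0 -11 0 0 0; 0 -14 0 0 0; 0 -17 0 0 0; 0 -20 0 0 0; 0 -20.5 0 0 0; 0 -20.5 0 0 0; 0 -20.5 0 0 0",
)

```text
time_s: 18.05
eef_pos: [530.9, 205.4, 340.0]
ee_rot: [0.706, 0.018, 0.708, -0.018]
force: [-0.1, -0.0, -2.9]
grip_width: 0.29
```

```bash
python3 - <<'E'
from h import *
applied(15.9,.1,-.05);applied(-20.5,0,0)
p=capture('wrist');save(p,'w11')
s=ctrl.sense();print(s['eef_pos'],s['grip_width'],s['force'],s['wrist_torque'])
E
```

```text
cmd [531.26 205.49 137.29] jaw -2.92
cmd [531.26 205.49 342.29] jaw -2.92
[530.88311854 205.42388486 340.13674856] 0.291505905584577 [-0.81265977 -0.06616935 -1.21190539] [-0.02356116  0.01349503  0.04800601]
```

View pics/w11.png

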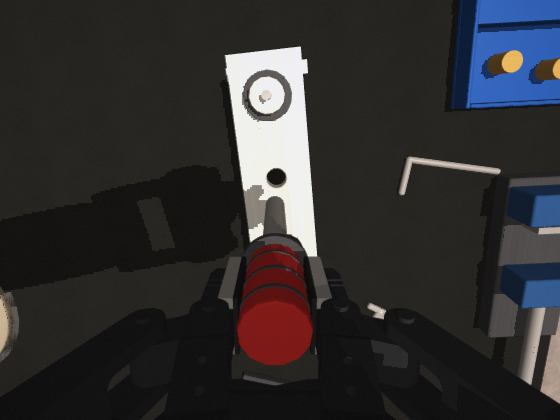

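```bash
python3 - <<'E'
from h import *
p=capture('wrist');s=ctrl.sense();print(s['eef_pos'])
z=cv2.resize(p['pixels'][160:260,225:325],None,fx=6,fy=6,interpolation=cv2.INTER_CUBIC);cv2.imwrite('pics/z11.png',z[:,:,::-1])
P,M=load()
for n,dx in(('foot',130.3),('taper',116.3),('flange',12.3+4)):
  for dy in (-2,0,2):
    for r in ([0] if n!='foot' else [-3.5,0,3.5]):
      q=proj(p,P+M@np.array([dx,dy,r]),cs());print(n,dy,r,((q-[225,160]+.5)*6-.5).round(1))
E
```

```text
[530.94080556 205.43240749 340.40192745]
foot -2 -3.5 [277.4 248.6]
foot -2 0 [304.1 248.5]
foot -2 3.5 [330.7 248.5]
foot 0 -3.5 [277.3 233.8]
foot 0 0 [304.1 233.8]
foot 0 3.5 [330.8 233.7]
foot 2 -3.5 [277.3 219. ]
foot 2 0 [304. 219.]
foot 2 3.5 [330.8 219. ]
taper -2 0 [304.4 278. ]
taper 0 0 [304.3 262.6]
taper 2 0 [304.3 247.1]
flange -2 0 [307.6 621.3]
flange 0 0 [307.6 598.5]
flange 2 0 [307.6 575.5]
```

View pics/z11.png

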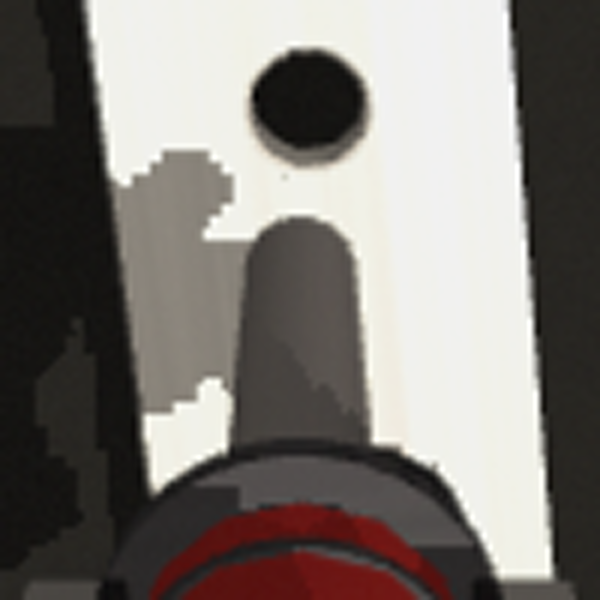

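```bash
python3 - <<'E'
from h import *
go([507.85,-190.7,342.3]);go([507.85,-190.7,275])
E
```

```text
t 18.15 pos [531.3 205.5 342.3] jawdeg -2.9 tilt [ 0. -0. -1.] -> row [ -0.   -39.69  -0.32] yaw 0.00
t 18.15 pos [531.3 205.5 342.3] jawdeg -2.9 tilt [ 0. -0. -1.] -> row [  6.73 -39.69  -0.32] yaw 0.00
```

Call:
send_rows(
  rows="0 0 -3 0 0; 0 0 -7 0 0; 0 0 -11 0 0; 0 0 -15 0 0; 0 0 -19 -0.1 0; 0 0 -23 -0.2 0; 0 0 -27 -0.3 0; 0 0 -31 -0.3 0; 0 0 -35 -0.3 0; 0 0 -38 -0.3 0; 0 0 -39.7 -0.3 0; 0 0 -39.7 -0.3 0",
)

```text
time_s: 19.35
eef_pos: [507.7, -192.2, 341.2]
ee_rot: [0.706, 0.019, 0.707, -0.019]
force: [0.2, 1.0, -1.7]
grip_width: 0.29
```

Call:
send_rows(
  rows="0 2 0 0 0; 0 4.5 0 0 0; 0 6 0 0 0; 0 6.7 0 0 0; 0 6.7 0 0 0; 0 6.7 0 0 0; 0 6.7 0 0 0; 0 6.7 0 0 0",
)

```text
time_s: 20.15
eef_pos: [508.2, -190.9, 276.0]
ee_rot: [0.707, 0.018, 0.707, -0.018]
force: [0.2, -0.6, -2.2]
grip_width: 0.29
```

```bash
python3 - <<'E'
from h import *
applied(0,-39.7,-.3);applied(6.7,0,0)
p=capture('wrist');s=ctrl.sense();print(s['time_s'],s['eef_pos'],s['force'])
z=cv2.resize(p['pixels'][160:260,225:325],None,fx=6,fy=6,interpolation=cv2.INTER_CUBIC);cv2.imwrite('pics/z12.png',z[:,:,::-1])
save(p,'w12')
p2=capture('side');save(p2,'s12')
z=cv2.resize(p2['pixels'][120:280,200:360],None,fx=3.7,fy=3.7,interpolation=cv2.INTER_CUBIC);cv2.imwrite('pics/zs12.png',z[:,:,::-1])
E
```

```text
cmd [ 508.02 -190.84  342.29] jaw -2.92
cmd [ 508.02 -190.84  275.29] jaw -2.92
20.2 [ 508.16329083 -190.87844916  275.81041022] [-0.52096822  0.68704459 -2.49202217]
```

View pics/z12.png

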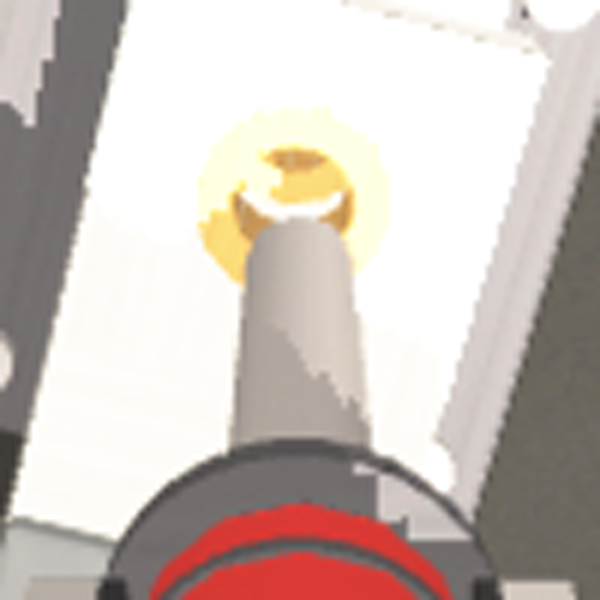

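View pics/zs12.png

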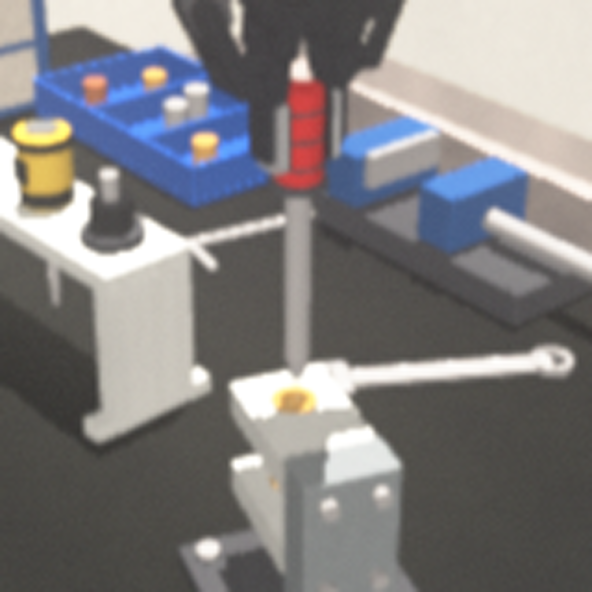

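```bash
python3 - <<'E'
from h import *
p=capture('wrist')
P,M=load()
def zz(q): return ((q-[225,160]+.5)*6-.5).round(1)
for dx in (130.3,145.3):
  for dy,dz in((-1.1,-.4),(-1.1,.6),(-.1,-.4)):
    print(dx,dy,dz,zz(proj(p,P+M@np.array([dx,dy,dz]),cs())))
im=p['pixels'][160:260,225:325].astype(int)
# ring mask: R-B difference
d=im[...,0]-im[...,2]
m=(d>25)
ys,xs=np.nonzero(m);pts=[]
for y in range(15,45):
    x=np.nonzero(m[y])[0]
    if len(x)>3: pts+= [(x.min(),y),(x.max(),y)]
for y,a in enumerate(m[15:45]): pass
pts=np.array(pts);print(pts[:8].tolist(),pts[-8:].tolist())
E
```

```text
130.3 -1.1 -0.4 [301.  241.9]
130.3 -1.1 0.6 [308.7 241.9]
130.3 -0.1 -0.4 [301.  234.5]
145.3 -1.1 -0.4 [300.9 213.6]
145.3 -1.1 0.6 [308.2 213.6]
145.3 -0.1 -0.4 [300.9 206.5]
[[42, 19], [55, 19], [42, 20], [49, 20], [40, 21], [54, 21], [37, 22], [54, 22]] [[34, 41], [61, 41], [35, 42], [61, 42], [36, 43], [60, 43], [37, 44], [60, 44]]
```

Call:
send_rows(
  rows="0 0.3 0.12 -0.1 0; 0 0.8 0.12 -0.1 0; 0 0.8 0.12 -0.1 0; 0 0.8 0.12 -0.1 0; 0 0.8 0.12 -0.1 0; 0 0.8 0.12 -0.1 0",
)

```text
time_s: 20.9
eef_pos: [507.1, -189.6, 267.4]
ee_rot: [0.707, 0.018, 0.707, -0.018]
force: [0.2, 0.1, -2.2]
grip_width: 0.289
```

```bash
python3 - <<'E'
from h import *
applied(.8,.12,-.1)
p=capture('wrist');s=ctrl.sense();print(s['time_s'],s['eef_pos'],s['force'])
z=cv2.resize(p['pixels'][160:260,225:325],None,fx=6,fy=6,interpolation=cv2.INTER_CUBIC);cv2.imwrite('pics/z13.png',z[:,:,::-1])
p2=capture('side')
z=cv2.resize(p2['pixels'][190:250,240:320],None,fx=8,fy=8,interpolation=cv2.INTER_CUBIC);cv2.imwrite('pics/zs13.png',z[:,:,::-1])
P,M=load()
def zz(q): return ((q-[225,160]+.5)*6-.5).round(1)
dx=P[2]-130;print(dx,zz(proj(p,P+M@np.array([dx,-1.1,-.4]),cs())))
E
```

```text
cmd [ 507.09 -189.59  267.29] jaw -2.92
20.95 [ 507.14108277 -189.60964431  267.40689   ] [ 0.42069831  0.13703818 -2.30410073]
137.29399999999998 [301.  228.3]
```

View pics/z13.png

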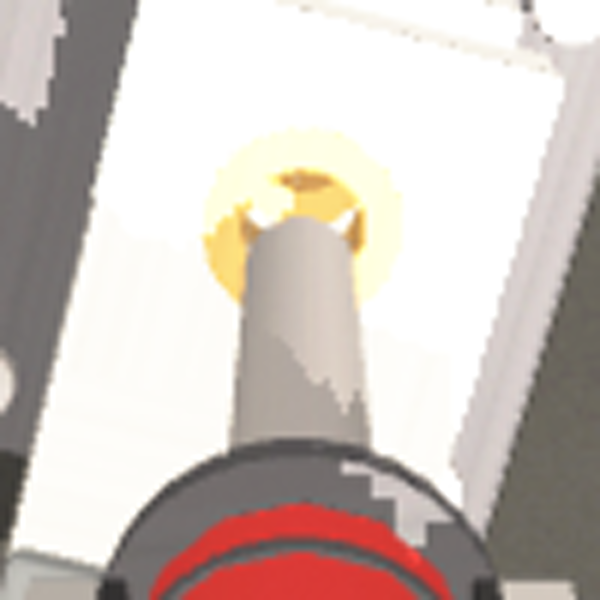

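View pics/zs13.png

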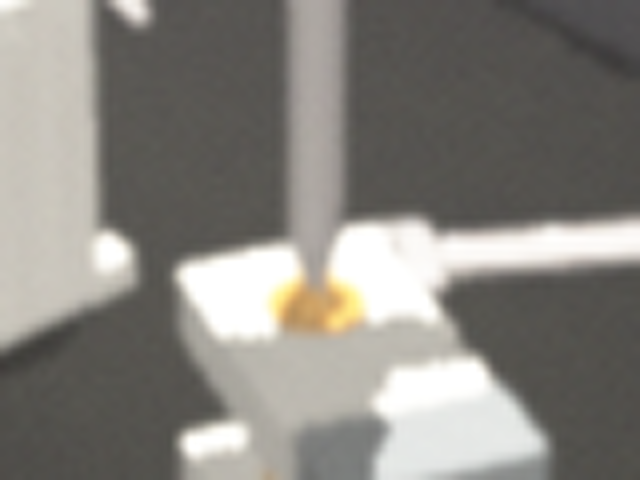

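Call:
send_rows(
  rows="0 0.3 0 0.02 0; 0 0.6 0 0.02 0; 0 0.9 0 0.02 0; 0 1.2 0 0.02 0; 0 1.5 0 0.02 0; 0 1.8 0 0.02 0; 0 1.8 0 0.02 0",
)

```text
time_s: 21.7
eef_pos: [507.1, -189.5, 248.8]
ee_rot: [0.707, 0.018, 0.707, -0.018]
force: [0.3, 1.0, -1.8]
grip_width: 0.288
```

Entered the taper without contact; continue.

Call:
send_rows(
  rows="0 0.2 0 0 0; 0 0.4 0 0 0; 0 0.6 0 0 0; 0 0.8 0 0 0; 0 1 0 0 0; 0 1 0 0 0",
)

```text
time_s: 22.3
eef_pos: [507.2, -189.5, 239.0]
ee_rot: [0.707, 0.018, 0.707, -0.018]
force: [0.3, 0.7, -2.3]
grip_width: 0.289
```

```bash
python3 - <<'E'
from h import *
applied(1.8,0,.02);applied(1,0,0)
s=ctrl.sense();print(s['time_s'],s['eef_pos'],s['force'],s['wrist_torque'])
p2=capture('side')
z=cv2.resize(p2['pixels'][180:280,230:330],None,fx=6,fy=6,interpolation=cv2.INTER_CUBIC);cv2.imwrite('pics/zs14.png',z[:,:,::-1])
p=capture('wrist');save(p,'w14')
z=cv2.resize(p['pixels'][160:260,225:325],None,fx=6,fy=6,interpolation=cv2.INTER_CUBIC);cv2.imwrite('pics/z14.png',z[:,:,::-1])
E
```

```text
cmd [ 507.29 -189.6   249.29] jaw -2.92
cmd [ 507.29 -189.6   239.29] jaw -2.92
22.3 [ 507.18073223 -189.5379348   238.97291829] [ 0.33565816  0.74508467 -2.29894607] [-0.00867627 -0.0048308   0.03549502]
```

View pics/zs14.png

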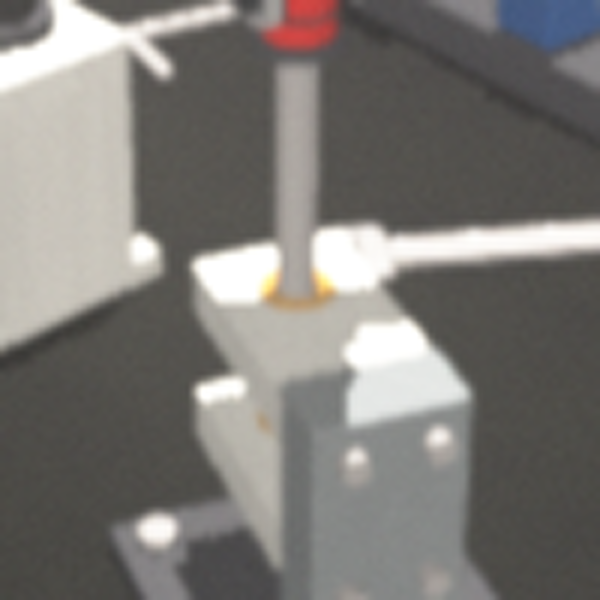

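View pics/z14.png

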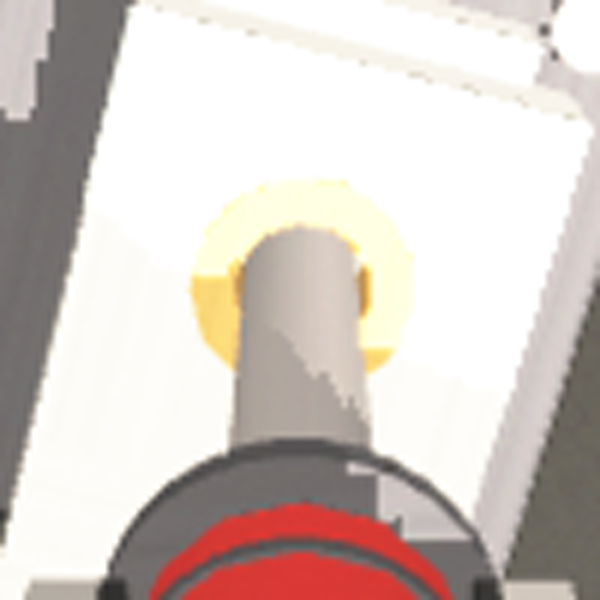

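Call:
send_rows(
  rows="0 0.4 0 0 0; 0 0.8 0 0 0; 0 1.2 0 0 0; 0 1.6 0 0 0; 0 2 0 0 0; 0 2.4 0 0 0; 0 2.8 0 0 0; 0 3.1 0 0 0; 0 3.1 0 0 0",
)

```text
time_s: 23.3
eef_pos: [507.1, -189.5, 207.8]
ee_rot: [0.707, 0.018, 0.707, -0.018]
force: [-0.1, -0.7, -2.6]
grip_width: 0.289
```

Call:
send_rows(
  rows="0 0.2 0 0 0; 0 0.4 0 0 0; 0 0.6 0 0 0; 0 0.8 0 0 0; 0 1 0 0 0; 0 1 0 0 0",
)

```text
time_s: 23.9
eef_pos: [507.2, -189.5, 198.0]
ee_rot: [0.707, 0.018, 0.707, -0.018]
force: [-1.0, -0.1, -2.8]
grip_width: 0.293
```

```bash
python3 - <<'E'
from h import *
applied(3.1,0,0);applied(1,0,0)
s=ctrl.sense();print(s['time_s'],s['eef_pos'],s['force'],s['wrist_torque'])
E
```

```text
cmd [ 507.29 -189.6   208.29] jaw -2.92
cmd [ 507.29 -189.6   198.29] jaw -2.92
23.9 [ 507.18572493 -189.53952951  197.98660457] [-0.95749439 -0.08046761 -2.78803946] [ 0.02961526  0.01163544 -0.02001381]
```

Call:
send_rows(
  rows="0 0.2 0 0 0; 0 0.4 0 0 0; 0 0.6 0 0 0; 0 0.8 0 0 0; 0 1 0 0 0; 0 1.2 0 0 0; 0 1.2 0 0 0",
)

```text
time_s: 24.6
eef_pos: [507.2, -189.5, 186.0]
ee_rot: [0.707, 0.018, 0.707, -0.018]
force: [0.5, -0.8, -2.7]
grip_width: 0.291
```

Call:
send_rows(
  rows="0 0.3 0 0 0; 0 0.6 0 0 0; 0 0.9 0 0 0; 0 1.2 0 0 0; 0 1.5 0 0 0; 0 1.8 0 0 0; 0 2 0 0 0; 0 2.1 0 0 0; 0 2.1 0 0 0; 0 2.1 0 0 0",
)

```text
time_s: 25.6
eef_pos: [507.3, -189.6, 165.4]
ee_rot: [0.707, 0.018, 0.707, -0.018]
force: [-0.1, -0.8, -1.8]
grip_width: 0.288
```

```bash
python3 - <<'E'
from h import *
applied(1.2,0,0);applied(2.1,0,0)
s=ctrl.sense();print(s['time_s'],s['eef_pos'],s['force'],s['wrist_torque'])
p2=capture('side')
save(p2,'s15')
z=cv2.resize(p2['pixels'][130:290,200:360],None,fx=3.7,fy=3.7,interpolation=cv2.INTER_CUBIC);cv2.imwrite('pics/zs15.png',z[:,:,::-1])
p=capture('wrist');save(p,'w15')
for q,n in((p2,'side'),(p,'wrist')):
  for t in('bar_head','bar_foot'):
    print(n,t,[(np.round(r['location'],1).tolist(),round(r['confidence'],2)) for r in nets.spot_point(q,t)[:2]])
p3=capture('top');save(p3,'t15')
E
```

```text
cmd [ 507.29 -189.6   186.29] jaw -2.92
cmd [ 507.29 -189.6   165.29] jaw -2.92
25.6 [ 507.33867459 -189.63327749  165.41154953] [-0.08989097 -0.80577634 -1.76675007] [-0.02235792 -0.03908248  0.02940099]
side bar_head [([507.2, -187.3, 182.1], 0.58)]
side bar_foot []
wrist bar_head [([506.7, -189.6, 178.0], 0.83)]
wrist bar_foot []
```

View pics/zs15.png

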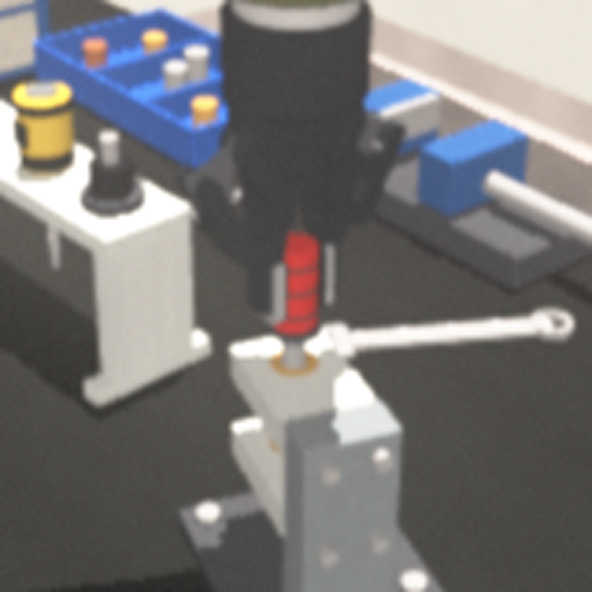

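View pics/w15.png

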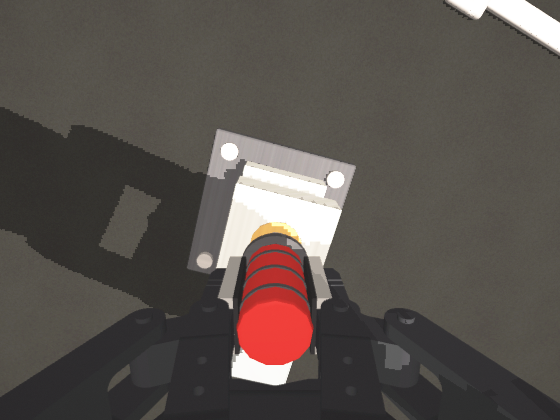

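View pics/t15.png

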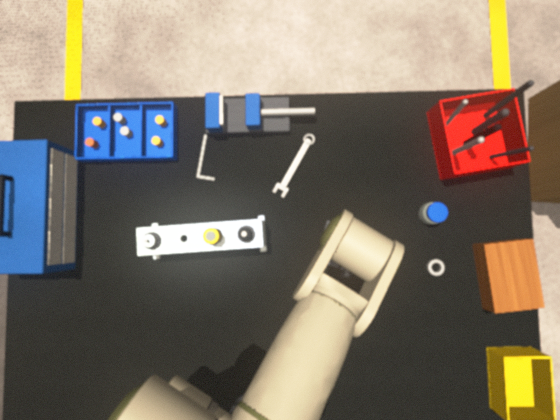

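```bash
python3 - <<'E'
from h import *
print(workorder.finish_job())
E
```

```text
the job is handed in; nothing more can be done
None
```

I finished the job in the order asked and handed it in at about 26 s; no verdict is reported, so what follows rests on my own checks.

- **Blower:** I held its nozzle straight down about 21–23 mm above the upper bushing, steady for about 2.8 s. The tool pose readings did not change during the hold. I then seated it back in its own rack hole with a contact push of about 12 N. Wrist and top pictures afterwards show it upright in the same place.
- **Bar:** I gripped it at the head and centred it over the upper bushing using the wrist and side pictures, correcting by about 1.5 mm before entry. It went down through both bushings with no insertion force; the only load was its own weight, about 2 N. It is still held there.
- **Final height:** The tool height puts the foot about 35 mm above the table. That is 20 mm below the lower bushing and 23 mm above the base plate.
- **Bystanders:** The other tools look unmoved in the last top picture.

**Checks that were weak or disagreed:**
- The foot itself was hidden in every picture, so its height comes from the tool height and the grasp geometry.
- The side-view estimate of the gap between flange and upper bushing was about 25 mm, against the 23 mm expected.
- The head height from the networks was 182 mm in the side view, as expected, but 178 mm in the wrist view. That is within their stated error of about 4 mm.

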